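Lift the loaded coin tray out of the cash box and hold it level

ROBOT

A 7-joint arm with a two-finger parallel gripper is mounted at the origin on the work surface. World frame = base frame: x ahead of the robot, y to its left, z up, the work surface at z = 0. Lengths are in mm, angles in rad, forces in N, time in s.
With the tool pointing down it reaches from about 425 to 875 mm from the base axis. Payload 8.4 kg.
Tool frame: the origin (TCP) lies at the very end of the fingers, on their centre line; the grasp point (between the pads) lies 19 mm behind it (robot.tcp_to_grasp is the distance from the TCP to the grasp point, in mm); z points along the fingers, y is the line along which they close (so a half turn about z gives the same grasp; the last joint's range is limited). The gripper opens to 85 mm and grips with 20 to 120 N. Pads are 22 mm wide; open, the fingers measure 114 mm over their backs; the gripper's body (76 mm by 85 mm) begins 54 mm behind the grasp point. The pads swing forward as they close: fully open they stand 13 mm farther back than shut.
Start: joints at [-1.325, 0.333, 0.04, 1.465, -0.013, 1.343, -0.059], TCP at [219.706, 611.713, 231.308] pointing down, gripper open.
Joint ranges: [-2.58, 2.58], [-0.38, 2.09], [-1.3, 1.39], [0.25, 2.4], [-1.5, 4.64], [0.08, 2.09], [-2.65, 2.65]. Speed limits (rad/s): [2.22, 2.22, 2.79, 2.79, 3.14, 3.14, 3.14].

INTERFACE

Orientations are given as a unit quaternion [w, x, y, z].
In Python, from rig import robot gives the robot as it stands.
- The arm moves only by the shell command python3 -m inch 'ROWS' [FORCE]. ROWS is JSON, a list of rows, each a list of 7 numbers: the shift along the world's x, y, z in mm, then the turn, a rotation vector about the world's x, y, z in degrees, then the closure, from 0 (fully open) to 1 (shut). A call has 1 to 12 rows; each row is the pose to reach, as a shift and turn from the pose commanded when the call began; what a row does not reach only later rows make up. A row lasts 1/12 s, in which the tool goes at most 41.7 mm and 7.16 degrees, less where a joint would pass 70% of its speed; a pose out of reach is approached as far as the arm can. A call with a gripper value outside its range is refused whole. The fingers move at their own pace and stop on an object; FORCE is the grip in N (left out, the last holds). Time passes only in rows, so rows that repeat a pose let the fingers close. It gives the time, the measured TCP pose, the force, the opening and the grip force at its end, in the units of the state.
- robot.state(): the state, without advancing time (a new reading comes with each control period).
- robot.snapshot(name): name is "scene" or "top"; returns the picture (384x512x3 uint8, red, green, blue); there is no depth.
- robot.get_calibration(name): a dict with "intrinsics" (3x3 intrinsics, pixels), "D" ([k1, k2, p1, p2, k3] as OpenCV has them; the pictures are not rectified), "eye" and "orientation" of the camera in the world. Camera axes: x right, y up, looking along -z (the intrinsics and any distortion apply to the point x, -y, -z); pixel columns grow to the right and rows downward; lengths in mm; the calibration is good to about 2 mm. A picture is of the moment at which its call begins. get_calibration takes no time and is no camera call.
- robot.hand_in(): hands the job in; it is judged then, once.
The state is a dict: "clock": time; "joints": joint angles; "joint_velocities": joint speeds; "tau": joint torques, N m; "position": TCP position; "eef_rot": TCP orientation; "contact_force": force on the tool from outside, world axes, zero at the start; "moment": the same for the moment, N m; "grip_width": opening from 0.0 (shut) to 1.0 (fully open); "gripper_force": force on a finger pad.
Only numpy, scipy, OpenCV 4.12 (cv2) and the standard library are available. Lean on these libraries where they do the work, as an engineer would, in place of code of your own. Each camera call takes 0.05 s, during which the arm holds its last target. There are 200 camera calls.

TASK

Lift the coin tray by its handle out of the open cash box, so that the envelope under it can be taken out, and finish while holding it still and level a hand's breadth (about 9 cm) above the box. Only one of its closed coin tubes is full and it does not show which, so the handle is best taken where the tray is felt to balance, often well off the middle. Keep the tray level all the way so that no tube leaves its place, and leave the tumbler, the calculator and the pen cup where they are.

Things in the scene. Friction and masses are not known exactly. Their poses are not given: they have to be found in the camera images.
- tray: grey plastic coin tray, 230 mm long (its x axis) x 97 mm wide (y) x 26 mm high, loose, hanging in the front part of the open cash box: its two short ends rest on ledges 40 mm above the desk, with about 7 mm to the box's end walls. Seven side-by-side troughs run across it, 32 mm apart, a closed coin tube in each. Empty about 0.17 kg, loaded 0.65 to 1.0 kg. Origin: centre of its underside; z up.
- tray_handle (a point): centre of the tray's rigid handle bar, on the tray's middle line, 75 mm above the tray's underside (115 mm above the desk at the start). The bar runs along the tray's x axis: a black sleeve 190 mm long, 12 mm wide (y), 16 mm high with flat sides, carried by a steel rod upright at each end, rigid with the tray; it may be gripped anywhere along the sleeve. Below it is 39 mm of free air down to the coin tubes. Axes as the tray's (x along the bar, z up).
- box_mid (a point): centre of the open top of the cash box, at its rim, 80 mm above the desk. Grey sheet-steel box, 250 mm (its x) x 185 mm (y) x 80 mm high, walls 3 mm, fixed to the desk. The tray lies across its -y part, along x; the +y part is an open well with papers; the lid is hinged on the +y rim and stands open, leaning back away from the box. An envelope lies on the floor under the tray.
- lid (a joint): opening angle of the box's lid, 0 shut, about 2 to 2.35 rad at the start (leaning back, upper edge up to about 0.26 m above the desk); stiff hinge, stays where it is
- tube_1_center (a point): centre of one of the seven closed coin tubes: white hard paper, 25 mm in diameter, 88 mm long, loose in a trough. All look alike; one, in any trough, is full (0.34 to 0.42 kg), the others nearly empty (0.03 to 0.065 kg), so the tray balances up to 45 mm either way along the bar from its centre. With a light grip far from there the bar turns in the fingers and the tray tips.
- tube_2_center (a point): centre of another of the seven coin tubes, alike in looks (25 mm in diameter, 88 mm long)
- tube_3_center (a point): centre of another of the seven coin tubes, alike in looks (25 mm in diameter, 88 mm long)
- tube_4_center (a point): centre of another of the seven coin tubes, alike in looks (25 mm in diameter, 88 mm long)
- tube_5_center (a point): centre of another of the seven coin tubes, alike in looks (25 mm in diameter, 88 mm long)
- tube_6_center (a point): centre of another of the seven coin tubes, alike in looks (25 mm in diameter, 88 mm long)
- tube_7_center (a point): centre of another of the seven coin tubes, alike in looks (25 mm in diameter, 88 mm long)
- tumbler: bystander: light blue vacuum tumbler with a loop lid, 72 mm in diameter, 210 mm high, on the desk; origin under its centre
- calculator: bystander: white desk calculator 150 x 100 x 21 mm; origin under its centre
- pen_cup: bystander: black pen cup 80 mm in diameter, 95 mm high, pens up to 150 mm; origin under its centre
Mind the look-alikes: they are no part of the job. Leave any brown or turquoise look-alike of the part that bears tube_7_center alone.

How it is judged:
By the outcome, as a careful person would: the job done as asked, in the order asked, and still so for the second after the job is handed in, while the arm keeps its last pose, push and grip.
It also fails if it takes over 51 s, if anything falls off the work surface, if the arm or the gripper's body presses on something with over 40 N, if the wrist force passes 120 N, or if a joint passes its speed limit or range.

## Working session

There is one attempt and no reset: what is moved stays moved. The work goes in short steps, Python scripts to look and compute and a shell command to move; the robot and the scene stay as the last step left them, time stands still between calls to the robot, and variables do not carry over. Pictures are saved under pics/ and viewed, at most 10 in all, crops included, and the job is handed in when it is done.

```bash
ls; mkdir -p pics; python3 - <<'E'
from rig import robot
import cv2
s=robot.state()
for k in s: print(k,s[k])
print(robot.tcp_to_grasp)
for n in("scene","top"):
    cv2.imwrite(f"pics/{n}0.png",robot.snapshot(n)[:,:,::-1]); print(n,robot.get_calibration(n))
E
```

```text
pics
clock 0.0
joints [-1.32520582  0.3338979   0.03986545  1.46627507 -0.01342765  1.34330328
 -0.05852908]
joint_velocities [ 4.49818000e-04  1.65881712e-04 -1.72738911e-05  1.99496994e-03
  1.02209230e-03  7.62863087e-04  1.11381723e-03]
tau [-1.25590188e-05 -6.58547544e+01  1.36540879e+00 -4.05564702e+01
  1.67003606e-02  1.26268115e-02  8.36673024e-06]
position [219.55742399 611.30746753 230.42768608]
eef_rot [-9.92759641e-05  1.71564565e-01  9.85172546e-01 -8.02759557e-04]
contact_force [ 0.73447996 -0.3946685   0.21290622]
moment [-0.01050428  0.00140542  0.01872503]
gripper_force 0.0
grip_width 0.9968446589548272
18.700000000000003
scene {'intrinsics': array([[471.67840846,   0.        , 251.05106591],
       [  0.        , 471.67840846, 196.09984723],
       [  0.        ,   0.        ,   1.        ]]), 'D': array([-0.00622254,  0.        ,  0.        ,  0.        ,  0.        ]), 'eye': array([1094.59175471, -555.09151897, 1179.56069469]), 'orientation': array([0.90407044, 0.26160063, 0.10126939, 0.32243801])}
top {'intrinsics': array([[443.78299741,   0.        , 248.84251448],
       [  0.        , 443.78299741, 190.87762199],
       [  0.        ,   0.        ,   1.        ]]), 'D': array([0.03213523, 0.        , 0.        , 0.        , 0.        ]), 'eye': array([ 533.47191429,  -29.54878659, 1337.91797296]), 'orientation': array([-0.69769851, -0.0380598 ,  0.02388421,  0.71498097])}
```

View pics/scene0.png

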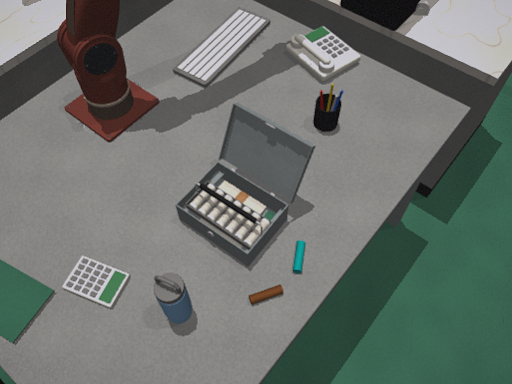

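View pics/top0.png

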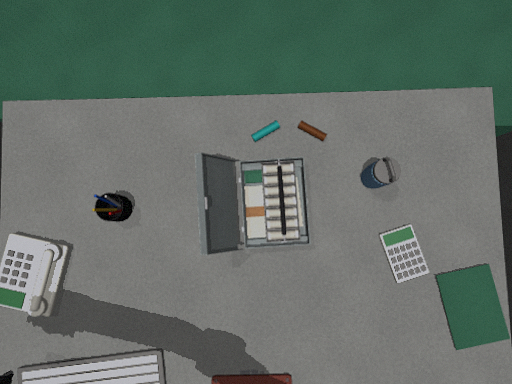

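The top view shows the box at about (242–308, 158–246), with the black handle bar running from (281,165) to (284,235). The tumbler is to its right at (377,173) and the lid to its left. The scene view shows the bar from about (199,184) to (262,221). I'll enlarge both to get the end points.

```bash
python3 - <<'E'
import cv2
a=cv2.imread("pics/scene0.png")[155:265,170:300]; b=cv2.imread("pics/top0.png")[150:255,235:325]
a=cv2.resize(a,None,fx=5,fy=5,interpolation=cv2.INTER_CUBIC); b=cv2.resize(b,None,fx=5.5,fy=5.5,interpolation=cv2.INTER_CUBIC)
cv2.imwrite("pics/sc.png",a);cv2.imwrite("pics/tc.png",b)
E
```

```text
(no output)
```

View pics/sc.png

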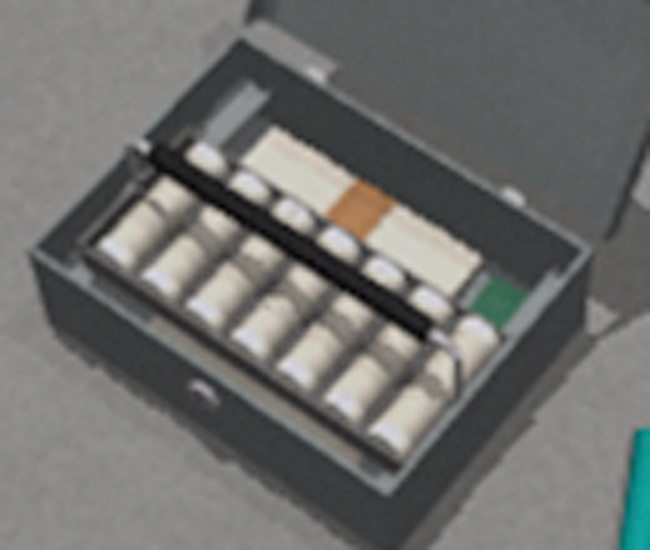

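View pics/tc.png

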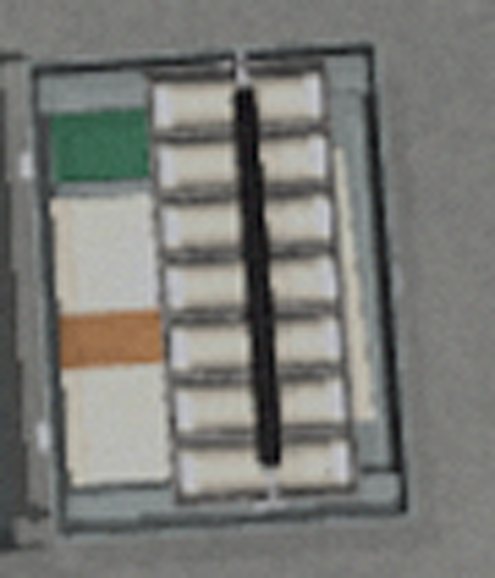

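The scene crop puts the bar ends at crop (150,150) and (437,333). The top crop puts them at (244,88) for the far end and (269,465) for the near end. The rim corners show clearly in both, so I'll triangulate.

```bash
cat > h.py <<'E'
import numpy as np, cv2
from scipy.spatial.transform import Rotation as R
from rig import robot
def cam(n):
    c=robot.get_calibration(n); q=c['orientation']
    Rw=R.from_quat([q[1],q[2],q[3],q[0]]).as_matrix()@np.diag([1,-1,-1])
    return c['intrinsics'],c['D'],Rw,np.array(c['eye'])
def ray(n,p):
    K,D,Rw,e=cam(n); u=cv2.undistortPoints(np.array([[p]],float),K,D)[0,0]
    d=Rw@[u[0],u[1],1]; return e,d/np.linalg.norm(d)
def tri(ps,pt):
    (a,d),(b,f)=ray("scene",ps),ray("top",pt)
    s=np.linalg.lstsq(np.c_[d,-f],b-a,rcond=None)[0]
    p,q=a+s[0]*d,b+s[1]*f; return (p+q)/2,np.linalg.norm(p-q)
def proj(n,P):
    K,D,Rw,e=cam(n); return cv2.projectPoints(np.atleast_2d(P).astype(float),Rw.T,-Rw.T@e,K,D)[0][:,0]
E
python3 - <<'E'
from h import *
np.set_printoptions(precision=1,suppress=True)
S=lambda x,y:((x+.5)/5-.5+170,(y+.5)/5-.5+155); T=lambda x,y:((x+.5)/5.5-.5+235,(y+.5)/5.5-.5+150)
for n,s,t in [("near",(150,150),(269,465)),("far",(437,333),(244,88)),("rim farR",(385,488),(375,45)),("rim nearR",(35,258),(405,512)),("rim nearL",(240,40),(62,530)),("rim farL",(588,258),(33,68))]:
    print(n,*tri(S(*s),T(*t)))
E
```

```text
near [519.1 -99.2 116.5] 2.6102134992134034
far [710.4 -90.7 115. ] 2.3325175569792056
rim farR [ 735.3 -162.    79.2] 0.23302745792959717
rim nearR [ 492.7 -171.4   68.2] 3.2603192038446323
rim nearL [488.1   5.4  80.9] 2.7061892713052758
rim farL [729.8  17.   72.4] 1.7702292389143917
```

The measurements check out: bar length 191 mm, height about 115 mm, centre (615, −95), yaw 2.5°. The rim comes out at 68–81 mm with a similar yaw. I'll rise over the lid and cross to above the bar, turning about +22° so the fingers close across it.

```bash
python3 -m inch '[[0,0,100,0,0,0,0],[0,0,100,0,0,0,0],[0,0,100,0,0,0,0],[395,-707,100,0,0,22,0.3],[395,-707,100,0,0,22,0.3],[395,-707,100,0,0,22,0.3],[395,-707,100,0,0,22,0.3],[395,-707,100,0,0,22,0.3],[395,-707,100,0,0,22,0.3],[395,-707,100,0,0,22,0.3],[395,-707,100,0,0,22,0.3],[395,-707,100,0,0,22,0.3]]'
```

```text
clock: 1.1
position: [403.1, 282.2, 331.1]
eef_rot: [-0.0, -0.02, 1.0, 0.0]
contact_force: [1.3, 0.5, 0.5]
grip_width: 0.7
gripper_force: 0.0
```

```bash
python3 -m inch '[[212,-379,0,0,0,0,0.3],[212,-379,0,0,0,0,0.3],[212,-379,0,0,0,0,0.3],[212,-379,0,0,0,0,0.3],[212,-379,0,0,0,0,0.3],[212,-379,0,0,0,0,0.3],[212,-379,0,0,0,0,0.3],[212,-379,0,0,0,0,0.3],[212,-379,0,0,0,0,0.3],[212,-379,0,0,0,0,0.3],[212,-379,0,0,0,0,0.3],[212,-379,-10,0,0,0,0.3]]' && python3 -m inch '[[0,0,-40,0,0,0,0.3],[0,0,-80,0,0,0,0.3],[0,0,-120,0,0,0,0.3],[0,0,-150,0,0,0,0.3],[0,0,-160,0,0,0,0.3],[0,0,-160,0,0,0,0.3],[0,0,-160,0,0,0,0.3]]' && python3 - <<'E'
from h import *
for k in("position","eef_rot","moment","contact_force","joints"): print(k,robot.state()[k])
for n in("scene","top"):
    im=robot.snapshot(n)[:,:,::-1]; 
    c=im[125:265,160:330] if n=="scene" else im[140:260,200:340]
    cv2.imwrite(f"pics/{n}1.png",cv2.resize(c,None,fx=3,fy=3,interpolation=cv2.INTER_CUBIC))
a,b=cv2.imread("pics/scene1.png"),cv2.imread("pics/top1.png")
cv2.imwrite("pics/both1.png",cv2.resize(np.hstack([a[:360],b]),None,fx=.86,fy=.86))
E
```

```text
clock: 2.1
position: [615.6, -100.5, 321.9]
eef_rot: [0.001, -0.016, 1.0, -0.002]
contact_force: [0.0, -0.0, -0.2]
grip_width: 0.702
gripper_force: 0.0
clock: 2.68
position: [615.0, -94.4, 162.3]
eef_rot: [0.0, -0.02, 1.0, -0.0]
contact_force: [-0.0, -0.9, 0.6]
grip_width: 0.702
gripper_force: 0.0
position [614.9649656  -94.43284824 162.31623504]
eef_rot [ 2.17928248e-04 -1.97361081e-02  9.99805197e-01 -7.76253485e-05]
moment [-0.00986715 -0.00849395  0.04935997]
contact_force [-0.02678006 -0.88035455  0.59063397]
joints [-0.42268431  0.36495254  0.63698867  1.6512434  -0.22961926  1.20093816
  1.87653979]
```

View pics/both1.png

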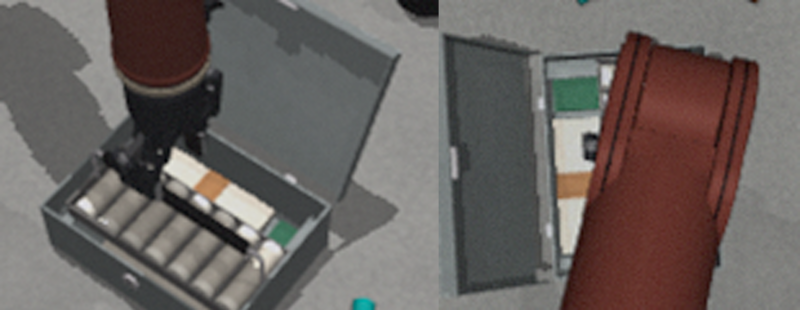

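The scene view shows the open fingers above the bar, straddling it. The top view is hidden by the arm. Descending and closing.

```bash
python3 -m inch '[[0,0,-30,0,0,0,0.3],[0,0,-55,0,0,0,0.3],[0,0,-65,0,0,0,0.3],[0,0,-65,0,0,0,0.3],[0,0,-65,0,0,0,0.3]]' 60 && python3 -c "
from rig import robot
s=robot.state();print(s['contact_force'],s['moment'])" && python3 -m inch '[[0,0,0,0,0,0,1],[0,0,0,0,0,0,1],[0,0,0,0,0,0,1],[0,0,0,0,0,0,1],[0,0,0,0,0,0,1],[0,0,0,0,0,0,1],[0,0,0,0,0,0,1],[0,0,0,0,0,0,1],[0,0,0,0,0,0,1],[0,0,0,0,0,0,1]]' 120 && python3 -c "
from rig import robot
s=robot.state();print(s['contact_force'],s['moment'],s['eef_rot'])"
```

```text
clock: 3.2
position: [615.3, -94.8, 97.7]
eef_rot: [0.001, -0.02, 1.0, -0.0]
contact_force: [-0.3, -0.1, 0.8]
grip_width: 0.698
gripper_force: 0.0
[-0.32636275 -0.06385485  0.80069715] [ 0.00502098 -0.07509268 -0.00827399]
clock: 4.03
position: [615.2, -95.5, 97.3]
eef_rot: [0.001, -0.019, 1.0, -0.0]
contact_force: [-1.3, -3.6, 7.1]
grip_width: 0.116
gripper_force: 117.5
[-1.26232793 -3.63569227  7.06955752] [-0.54606218  0.0864053   0.07827218] [ 8.30764356e-04 -1.92485450e-02  9.99814322e-01 -3.52307354e-04]
```

Gripped on a roughly 10–12 mm bar. A small lift will show the weight and moment.

```bash
python3 -m inch '[[0,0,1,0,0,0,1],[0,0,2,0,0,0,1],[0,0,3,0,0,0,1],[0,0,4,0,0,0,1],[0,0,4,0,0,0,1],[0,0,4,0,0,0,1]]' && python3 -c "
from rig import robot
s=robot.state();print(s['contact_force'],s['moment'],s['eef_rot'])" && python3 -m inch '[[0,0,2,0,0,0,1],[0,0,3,0,0,0,1],[0,0,3,0,0,0,1],[0,0,3,0,0,0,1],[0,0,3,0,0,0,1]]' && python3 -c "
from rig import robot
s=robot.state();print(s['contact_force'],s['moment'],s['eef_rot'])"
```

```text
clock: 4.53
position: [614.2, -94.3, 99.8]
eef_rot: [-0.001, -0.02, 1.0, 0.0]
contact_force: [-0.5, 0.7, -8.6]
grip_width: 0.113
gripper_force: 117.1
[-0.48445827  0.71481791 -8.60893917] [ 0.01081642 -0.33855471 -0.01659261] [-5.29892494e-04 -1.96746091e-02  9.99806292e-01  9.11039372e-05]
clock: 4.95
position: [614.6, -94.7, 103.3]
eef_rot: [-0.0, -0.02, 1.0, -0.0]
contact_force: [1.0, 0.0, -9.0]
grip_width: 0.114
gripper_force: 117.1
[ 0.95924162  0.01689996 -9.03430085] [ 0.05395777 -0.37622243  0.02137565] [-2.11759144e-05 -1.95819513e-02  9.99808255e-01 -1.50468780e-05]
```

Weight is about 9 N and My about −0.37 Nm, so the balance lies about 40 mm towards −x. I'll average a few readings, then set it down, and read the empty baseline after opening.

```bash
cat > r.py <<'E'
from rig import robot
s=robot.state();print(s['contact_force'].round(2),s['moment'].round(3))
E
for i in 1 2 3 4; do python3 -m inch '[[0,0,0,0,0,0,1]]' >/dev/null; python3 r.py; done
python3 -m inch '[[0,0,-2,0,0,0,1],[0,0,-4,0,0,0,1],[0,0,-6,0,0,0,1],[0,0,-7,0,0,0,1],[0,0,-7,0,0,0,1],[0,0,-7,0,0,0,1]]'; python3 r.py
python3 -m inch '[[0,0,0,0,0,0,0.6],[0,0,0,0,0,0,0.6],[0,0,0,0,0,0,0.6],[0,0,0,0,0,0,0.6]]'; python3 r.py
for i in 1 2 3 4; do python3 -m inch '[[0,0,0,0,0,0,0.6]]' >/dev/null; python3 r.py; done
```

```text
[-1.08  0.2  -9.54] [ 0.014 -0.293  0.024]
[ 0.32 -0.19 -8.63] [ 0.007 -0.335  0.017]
[ 0.44  0.55 -8.63] [-0.024 -0.275  0.034]
[ 0.59  0.03 -8.1 ] [ 0.006 -0.356 -0.007]
clock: 5.78
position: [614.8, -94.8, 97.3]
eef_rot: [0.0, -0.02, 1.0, 0.0]
contact_force: [-4.7, 0.1, 5.8]
grip_width: 0.114
gripper_force: 119.3
[-4.66  0.11  5.77] [ 0.281  1.025 -0.003]
clock: 6.12
position: [615.0, -94.7, 96.5]
eef_rot: [0.0, -0.02, 1.0, -0.0]
contact_force: [-0.3, 0.2, -0.8]
grip_width: 0.402
gripper_force: 0.0
[-0.32  0.23 -0.82] [ 0.016  0.003 -0.04 ]
[-0.27  0.08  0.71] [-0.029 -0.057 -0.013]
[-0.69 -0.01  0.26] [-0.013  0.011  0.004]
[ 0.29 -0.12  0.43] [0.031 0.036 0.057]
[0.18 0.25 0.02] [ 0.003 -0.017 -0.012]
```

Mean My ≈ −0.33 Nm and F ≈ 8.75 N with a zero baseline, so the offset is about −38 mm. I'll slide the open fingers along the bar, regrip, and check with a small lift.

```bash
python3 -m inch '[[-15,-0.6,0,0,0,0,0.6],[-30,-1.3,0,0,0,0,0.6],[-38,-1.6,0,0,0,0,0.6],[-38,-1.6,0,0,0,0,0.6],[-38,-1.6,0,0,0,0,1],[-38,-1.6,0,0,0,0,1],[-38,-1.6,0,0,0,0,1],[-38,-1.6,0,0,0,0,1],[-38,-1.6,0,0,0,0,1],[-38,-1.6,0,0,0,0,1],[-38,-1.6,0,0,0,0,1],[-38,-1.6,0,0,0,0,1]]' 120; python3 r.py
python3 -m inch '[[0,0,1,0,0,0,1],[0,0,2,0,0,0,1],[0,0,3,0,0,0,1],[0,0,4,0,0,0,1],[0,0,5,0,0,0,1],[0,0,6,0,0,0,1],[0,0,7,0,0,0,1],[0,0,8,0,0,0,1],[0,0,8,0,0,0,1],[0,0,8,0,0,0,1]]'
for i in 1 2 3 4 5; do python3 -m inch '[[0,0,0,0,0,0,1]]' >/dev/null; python3 r.py; done
python3 - <<'E'
from h import *
im=robot.snapshot("scene")[:,:,::-1]; cv2.imwrite("pics/s2.png",cv2.resize(im[125:265,160:330],None,fx=4,fy=4,interpolation=cv2.INTER_CUBIC))
E
```

```text
clock: 7.45
position: [577.5, -96.4, 96.8]
eef_rot: [0.0, -0.02, 1.0, -0.0]
contact_force: [-0.5, -0.3, 5.4]
grip_width: 0.114
gripper_force: 117.4
[-0.51 -0.32  5.37] [-0.051  0.281  0.037]
clock: 8.28
position: [576.6, -96.3, 104.4]
eef_rot: [0.0, -0.02, 1.0, -0.0]
contact_force: [0.6, -0.4, -9.4]
grip_width: 0.115
gripper_force: 117.0
[ 0.55  0.26 -8.41] [-0.006 -0.027  0.068]
[-0.49 -0.19 -8.97] [-0.039 -0.041  0.004]
[-0.11  1.62 -8.19] [-0.023  0.003 -0.009]
[-0.47  0.38 -8.25] [ 0.008 -0.036  0.004]
[-0.85  0.26 -8.37] [-0.034  0.004 -0.003]
```

View pics/s2.png

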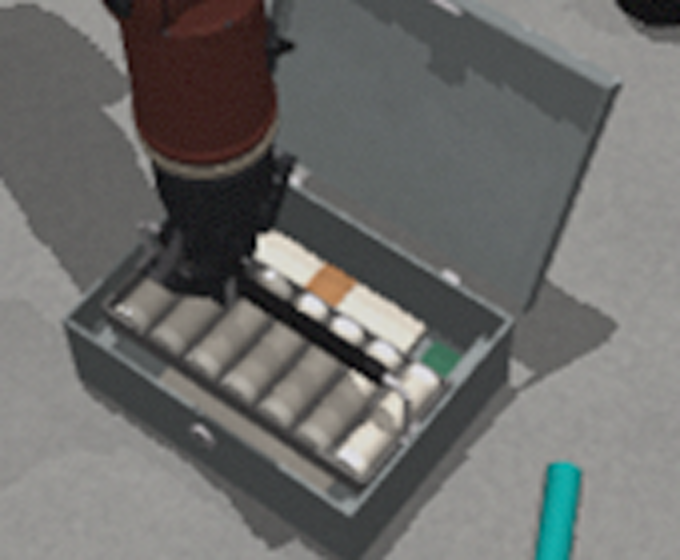

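The moment is now about −0.02 Nm, so it balances within about 2 mm, and the picture shows the tray level in the box with all tubes seated. The underside is now at about 48 mm and the target is 170 mm (80 + 90), so I lift 122 mm, ramping gently.

```bash
python3 -m inch '[[0,0,2,0,0,0,1],[0,0,5,0,0,0,1],[0,0,9,0,0,0,1],[0,0,14,0,0,0,1],[0,0,20,0,0,0,1],[0,0,26,0,0,0,1],[0,0,32,0,0,0,1],[0,0,38,0,0,0,1],[0,0,44,0,0,0,1],[0,0,50,0,0,0,1],[0,0,56,0,0,0,1],[0,0,62,0,0,0,1]]' && python3 r.py && python3 -m inch '[[0,0,6,0,0,0,1],[0,0,12,0,0,0,1],[0,0,18,0,0,0,1],[0,0,24,0,0,0,1],[0,0,30,0,0,0,1],[0,0,36,0,0,0,1],[0,0,42,0,0,0,1],[0,0,48,0,0,0,1],[0,0,53,0,0,0,1],[0,0,57,0,0,0,1],[0,0,59,0,0,0,1],[0,0,60,0,0,0,1]]' && python3 -m inch '[[0,0,0,0,0,0,1],[0,0,0,0,0,0,1],[0,0,0,0,0,0,1],[0,0,0,0,0,0,1],[0,0,0,0,0,0,1],[0,0,0,0,0,0,1]]' && python3 r.py && python3 - <<'E'
from h import *
print(robot.state()['eef_rot'],robot.state()['position'])
im=robot.snapshot("scene")[:,:,::-1]; cv2.imwrite("pics/s3.png",cv2.resize(im[105:255,160:330],None,fx=4,fy=4,interpolation=cv2.INTER_CUBIC))
E
```

```text
clock: 9.75
position: [576.6, -96.2, 166.9]
eef_rot: [0.0, -0.02, 1.0, 0.0]
contact_force: [-0.7, 0.2, -8.7]
grip_width: 0.114
gripper_force: 117.1
[-0.69  0.16 -8.69] [-0.011 -0.036 -0.039]
clock: 10.75
position: [576.7, -96.3, 226.6]
eef_rot: [0.0, -0.02, 1.0, -0.0]
contact_force: [0.2, -0.4, -8.3]
grip_width: 0.115
gripper_force: 117.1
clock: 11.25
position: [576.5, -96.3, 226.2]
eef_rot: [-0.0, -0.02, 1.0, -0.0]
contact_force: [0.0, -0.3, -7.6]
grip_width: 0.11
gripper_force: 117.1
[ 0.01 -0.3  -7.57] [-0.009 -0.048 -0.027]
[-1.31240491e-04 -1.95820266e-02  9.99808244e-01 -4.31995088e-05] [576.54176854 -96.25408708 226.16745347]
```

View pics/s3.png

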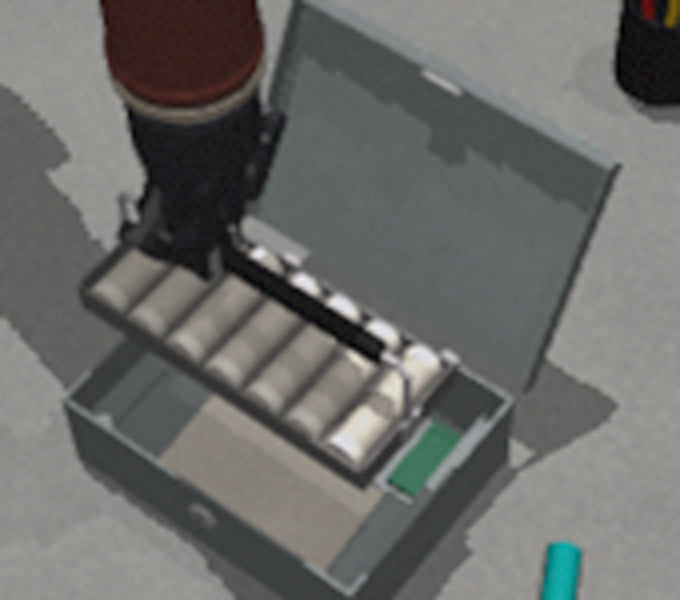

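The picture shows the tray clear above the box with all seven tubes in place and the envelope free. I'll check level against the bar's far end, at crop (385,350), and the tray's front corners, at (83,292) and (370,485).

```bash
python3 - <<'E'
from h import *
np.set_printoptions(precision=1,suppress=True)
u=np.array([191.3,8.5])/191.5; v=np.array([-u[1],u[0]]); c=np.array([614.7,-94.9])
f=lambda x,y,z:[*(c+x*u+y*v),z]
for t in(-3,0,3):
    z=lambda x,h:170+h+(x+38)*np.sin(np.radians(t))
    P=[f(95,0,z(95,79)),f(-115,-48.5,z(-115,20)),f(115,-48.5,z(115,20))]
    print(t,(proj("scene",P)-[160,105])*4)
E
```

```text
-3 [[384.2 358.2]
 [ 75.4 286.1]
 [363.4 483. ]]
0 [[384.2 351.8]
 [ 76.3 289.7]
 [363.2 476.5]]
3 [[384.1 345.3]
 [ 77.2 293.3]
 [363.  470. ]]
```

Level to within about a degree, and the tray is still. Handing in.

```bash
python3 -c "
from rig import robot
print(robot.hand_in())"
```

```text
the job is handed in; nothing more can be done
None
```

The tray was gripped at its balance point, about 38 mm off the bar's centre towards the robot. It is held still and level to about 1°, roughly 9 cm above the box, with all seven tubes in place; I handed the job in at about 11.3 s and no verdict came back.

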